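# Rock the orange castor to feel its swivel bearing

## Task

Check the swivel bearing of the castor with the orange wheel: rock it on its upright pin about 30 degrees anticlockwise (seen from above) from the straight-ahead line of its leg plate and pause there a moment, then rock it about 30 degrees clockwise past straight ahead and pause again. Then bring it back to straight ahead and let go of it; leave the blue and the black castor as they are.

Things in the scene. Friction and masses are not known exactly. Their poses are not given: they have to be found in the camera images.
- orange_swivel (a joint): swivel angle of the orange-wheeled castor about its upright pin, rad: 0 = straight ahead (wheel in line with the long sides of its mounting plate), positive = anticlockwise seen from above; stops at -0.8 and +0.8. It starts within 0.3 of straight ahead. The bearing drags with 0.12 N m and stays where it is left.
- orange_leg: stub of aluminium trolley leg, fixed upturned on the table, with the orange castor's 120 x 80 mm steel mounting plate on it, plate top at 53 mm. Origin: on the table, on the line of the upright swivel pin; x points straight ahead along the plate's long side, towards the wheel; z is up.
- orange_wheel_top (a point): top of the orange wheel's tread, mid-width, 172 mm above the table and 40 mm from the pin's line. Wheel 100 mm in diameter, 30 mm wide, uppermost, does not spin; its upright flat sides are free to pinch above the fork's cheeks, which end 134 mm above the table. Axes turn with the wheel: x level in the wheel's plane, away from the pin; y across the wheel; z up.
- blue_wheel_top (a point): top of the tread of the blue-wheeled castor, same build, size and axes as the orange one; to be left alone
- black_wheel_top (a point): top of the tread of the castor with the black rubber wheel, same build, size and axes as the orange one; to be left alone
Things that resemble listed ones, but are neither listed nor needed, are in the scene too. Leave any green look-alike of the orange_leg alone.

How it is judged:
By the outcome, as a careful person would: the job done as asked, in the order asked, and still so for the second after the job is handed in, with the robot touching nothing.
It also fails if it takes over 42 s, if anything falls off the work surface, if the arm or the gripper's body presses on something with over 40 N, if the wrist force passes 120 N, or if a joint passes its speed limit or range.

## Robot

A 7-joint arm with a two-finger parallel gripper is mounted at the origin on the work surface. World frame = base frame: x ahead of the robot, y to its left, z up, the work surface at z = 0. Lengths are in m, angles in degrees, forces in N, time in s.
With the tool pointing down it reaches from about 0.425 to 0.875 m from the base axis. Payload 4.7 kg.
Tool frame: the origin (TCP) lies at the very end of the fingers, on their centre line; the grasp point (between the pads) lies 19 mm behind it; z points along the fingers, y is the direction in which the jaws open and shut (so a half turn about z gives the same grasp; the last joint's range is limited). The gripper opens to 87 mm and grips with 3 to 60 N. Pads are 19 mm wide; open, the fingers measure 117 mm over their backs; the gripper's body (75 mm by 190 mm) begins 51 mm behind the grasp point.
Start: joints at [-69.609, 18.392, -4.016, 83.108, 1.295, 78.541, -3.26], TCP at [0.218, 0.612, 0.223] pointing down, gripper open.
Joint ranges: [-163.93, 163.93], [-17.29, 119.83], [-79.2, 71.16], [3.27, 140.29], [-89.18, 269.18], [5.43, 117.66], [-154.24, 154.24]. Speed limits (degrees/s): [147.25, 147.25, 180, 180, 180, 180, 180].

## Interface

Orientations are given as [roll, pitch, yaw] about the fixed x, y, z axes, in that order (R = Rz(yaw) Ry(pitch) Rx(roll)).
In Python, from cell import * gives the robot as it stands.
- The arm moves only by the tool drive_tool, never from a script. Its argument "moves" is text: rows parted by semicolons, each of 5 numbers parted by spaces: the shift along the tool's x, y, z in m, then the turn about the tool's z in degrees, then the gripper's target within -1 to 1 (fully open at 1, half-way at 0, shut at -1). In form: x y z yaw fingers; .... A call has exactly 8 rows; each row is the pose to reach, as a shift and turn from the pose commanded when the call began, along the tool's axes at that moment; what a row does not reach only later rows make up. A row lasts 1/10 s, in which the tool goes at most 50 mm and 8.59 degrees, less where a joint would pass 70% of its speed; a pose out of reach is approached as far as the arm can. A call with a gripper value outside its range is refused whole. The fingers move at their own pace and stop on an object; "grip_force" is the grip in N (left out, the last holds). Time passes only in rows, so rows that repeat a pose let the fingers close, or fill a call up. It gives the time, the measured TCP pose, the force and the opening at its end, in the units of the state.
- get_obs(): the state, without advancing time (a new reading comes with each control period).
- read_camera(name): name is "side" or "top" or "wrist"; returns (picture, depth): 384x512x3 uint8, red, green, blue; 384x512 float32, m along the optical axis (not along the pixel's ray), 0 where there is no reading.
- calibration(name): a dict with "intrinsics" (3x3 intrinsics, pixels), "cam_to_world" (4x4, takes a point from camera to world coordinates); the wrist camera has in their place "T_tool_cam" (4x4, takes a point from camera to tool coordinates, whose origin is the TCP and whose axes are the flange's). Camera axes: x right, y up, looking along -z (the intrinsics and any distortion apply to the point x, -y, -z); pixel columns grow to the right and rows downward; lengths in m; the calibration is good to about 2 mm. A picture is of the moment at which its call begins: read the wrist's pose just before it. calibration takes no time and is no camera call.
- sign_off(): hands the job in, once; it reports no verdict.
Trained networks look in the newest picture that a camera, given by its name, has taken for a name from the list of things; names that differ only in an ending like _2 or _b are one class to them, and where a whole thing is asked for, a point or a joint stands for the part that bears it (a point fixed in the world has none). Each returns a list of dicts, best first, with "conf" (0 to 1); they miss things now and then, are a little off and sometimes report something else, mostly with a low value. They report only what shows in the picture. A call takes as long as a camera call. They do not tell look-alikes from the thing itself.
- search_frame(camera, name): "uv" ([column, row] in pixels, amid what is visible of it).
- pinpoint(camera, name): "uv" ([column, row] in pixels: a listed point, or the origin of a listed thing).
The state is a dict: "time_s": time; "qpos": joint angles; "joint_velocities": joint speeds; "effort": joint torques, N m; "tool_pos": TCP position; "tool_rot": TCP orientation; "force": force on the tool from outside, world axes, zero at the start; "wrist_torque": the same for the moment, N m; "grip_width": finger opening in m.
Only numpy, scipy, OpenCV 4.12 (cv2) and the standard library are available. Lean on these libraries where they do the work, as an engineer would, in place of code of your own. Each camera call takes 0.05 s, during which the arm holds its last target. There are 200 camera calls.

## Working session

There is one attempt and no reset: what is moved stays moved. The work goes in short steps, Python scripts to look and compute and a tool call to move; the robot and the scene stay as the last step left them, time stands still between calls to the robot, and variables do not carry over. Pictures are saved under pics/ and viewed, about 8 in all and at most 12, crops included, and the job is handed in when it is done.

Besides the shell and the picture viewer there is one more tool, called after ">>>" as name(argument=value, ...) on one line, values as JSON. drive_tool: Moves the arm, as the interface text tells. Its arguments: {"type":"object","properties":{"moves":{"type":"string"},"grip_force":{"type":"number"}},"required":["moves"]}

```bash
mkdir -p pics
cat > h.py <<'E'
from cell import *
import numpy as np, cv2
def px2w(cam,uv,d):
    c=calibration(cam);K=np.array(c["intrinsics"]);
    p=np.linalg.inv(K)@np.array([uv[0],uv[1],1.])*d
    p=np.array([p[0],-p[1],-p[2],1]); return (np.array(c["cam_to_world"])@p)[:3]
def ray_z(cam,uv,z):
    a=px2w(cam,uv,.1);b=px2w(cam,uv,1.);return a+(b-a)*(z-a[2])/(b[2]-a[2])
E
python3 - <<'E'
from h import *
o=get_obs();print({k:np.round(o[k],3) for k in("time_s","tool_pos","tool_rot","force","grip_width")})
ims=[]
for c in("top","side"):
    p,d=read_camera(c);cv2.imwrite(f"pics/{c}0.png",p[...,::-1]);np.save(f"{c}_d.npy",d)
    print(c,calibration(c).keys())
    for n in("orange_wheel_top","blue_wheel_top","black_wheel_top","orange_leg"):
        for r in pinpoint(c,n):print(n,np.round(r["uv"],1),round(r["conf"],2),np.round(ray_z(c,r["uv"],0 if "leg" in n else .172),3))
E
```

```text
{'time_s': np.float64(0.0), 'tool_pos': array([0.218, 0.612, 0.221]), 'tool_rot': array([-1.79893e+02,  5.00000e-03,  1.60417e+02]), 'force': array([-0.475, -0.189, -0.422]), 'grip_width': np.float64(0.087)}
top dict_keys(['intrinsics', 'cam_to_world'])
orange_wheel_top [382.8 186. ] 0.94 [ 0.479 -0.266  0.172]
orange_wheel_top [269.8 231.2] 0.87 [ 0.384 -0.016  0.172]
blue_wheel_top [254.4 132.5] 0.59 [0.603 0.014 0.172]
black_wheel_top [145.  157.5] 0.65 [0.553 0.259 0.172]
orange_leg [257.5 241.4] 0.81 [0.35  0.015 0.   ]
orange_leg [351.4 198.5] 0.7 [ 0.457 -0.23   0.   ]
orange_leg [383.8 182.9] 0.4 [ 0.496 -0.314  0.   ]
side dict_keys(['intrinsics', 'cam_to_world'])
orange_wheel_top [343.5 223.3] 0.76 [ 0.488 -0.262  0.172]
orange_wheel_top [228.4 197.3] 0.59 [ 0.379 -0.022  0.172]
blue_wheel_top [282.  154.6] 0.93 [0.605 0.029 0.172]
black_wheel_top [208.5 134. ] 0.71 [0.542 0.252 0.172]
orange_leg [219.5 255. ] 0.85 [ 0.359 -0.001  0.   ]
```

View pics/top0.png

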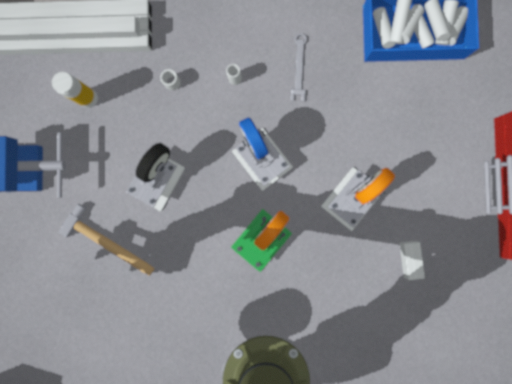

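View pics/side0.png

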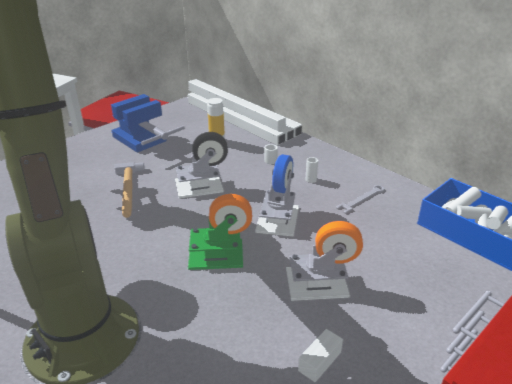

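Candidates for the orange castor: one at top-view pixel (375,186) on a bare steel plate, and one at (271,230) on a green plate, which is the look-alike. I choose the steel one at (375,186). Blue is at (252,138) and black at (153,160). Next I measure it and check a close crop.

```bash
cat > m.py <<'E'
from h import *
import sys
def cloud(c,d):
    v,u=np.mgrid[:384,:512];cal=calibration(c);K=cal["intrinsics"]
    P=np.stack([(u-K[0][2])/K[0][0]*d,-(v-K[1][2])/K[1][1]*d,-d,np.ones_like(d)],-1)
    return (P@np.array(cal["cam_to_world"]).T)[...,:3]
def measure(c="top",show=None):
    p,d=read_camera(c);P=cloud(c,d);z=P[...,2]
    hsv=cv2.cvtColor(p,cv2.COLOR_RGB2HSV)
    near=(np.hypot(P[...,0]-.46,P[...,1]+.24)<.12)&(d>0)
    org=near&(hsv[...,0]<22)&(hsv[...,1]>150)
    w=P[org&(z>.14)]
    top=w[w[:,2]>.15];m=top[:,:2].mean(0);ev,V=np.linalg.eigh(np.cov(w[:,:2].T))
    print(c,"wheel n",len(w),"mean",m.round(4),"zmax",w[:,2].max().round(3),"axis deg",np.degrees(np.arctan2(V[1,1],V[0,1])).round(1),"minrect",cv2.minAreaRect(w[:,:2].astype(np.float32)*1000))
    pl=near&(z>.045)&(z<.060)&~org
    pl=cv2.morphologyEx(pl.astype(np.uint8),cv2.MORPH_OPEN,np.ones((3,3)))>0
    q=P[pl];print("plate n",len(q),"z",np.median(q[:,2]).round(4),cv2.minAreaRect(q[:,:2].astype(np.float32)*1000))
    if show is not None:
        im=p[...,::-1].copy()
        x0,y0,x1,y1=(300,140,420,250) if c=="top" else (270,190,390,320)
        a=cv2.resize(im[y0:y1,x0:x1],None,fx=4,fy=4,interpolation=cv2.INTER_CUBIC);cv2.imwrite(show,a)
    return P,p
E
python3 - <<'E'
from m import *
measure("top","pics/c1.png");measure("side")
E
```

```text
top wheel n 522 mean [ 0.4812 -0.2554] zmax 0.176 axis deg 132.0 minrect ((482.25616455078125, -256.99005126953125), (29.21706199645996, 92.9267578125), 41.925960540771484)
plate n 783 z 0.0543 ((455.425537109375, -228.13522338867188), (80.02813720703125, 119.36801147460938), 49.84276580810547)
side wheel n 527 mean [ 0.4755 -0.2608] zmax 0.174 axis deg 129.7 minrect ((478.9483337402344, -259.8692932128906), (32.39259719848633, 91.82510375976562), 40.17698669433594)
plate n 837 z 0.0531 ((455.3981018066406, -227.79861450195312), (85.83984375, 120.04437255859375), 49.96137619018555)
```

View pics/c1.png

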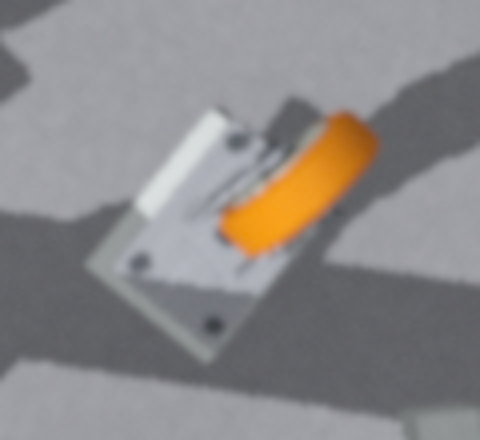

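The crop shows the orange wheel on a bare steel plate, so the choice is right. The wheel is at about (300,190) in the crop and the plate's long side runs to the upper right. From the depth data:
- **Pin:** at the plate centre, (0.455, -0.228).
- **Straight ahead:** yaw -40.1°.
- **Wheel:** yaw about -49°, so the swivel is at about -9°.

I plan a path via (0.5, 0.3) and (0.52, 0), at height 0.30.

```bash
cat > plan.py <<'E'
from h import *
from scipy.spatial.transform import Rotation as R
def rows(wps,smax=.045,amax=8.,obs=None):
    """wps: world x,y,z,yaw,fingers -> rows in tool axes of now"""
    o=obs or get_obs();p0=np.array(o["tool_pos"]);y0=o["tool_rot"][2]
    Rm=R.from_euler("xyz",o["tool_rot"],degrees=True).as_matrix()
    print("t",round(o["time_s"],2),"tcp",np.round(p0,4),"rot",np.round(o["tool_rot"],2),"F",np.round(o["force"],1),"w",round(o["grip_width"],4))
    out=[];c=np.r_[p0,y0]
    for w in wps:
        w=np.array(w,float);d=w[:4]-c;n=max(1,int(np.ceil(max(np.linalg.norm(d[:3])/smax,abs(d[3])/amax))))
        for k in range(1,n+1):
            q=c+d*k/n;s=Rm.T@(q[:3]-p0);out.append("%.3f %.3f %.3f %.1f %g"%(*s,-(q[3]-y0),w[4]))
        c=w[:4]
    print(len(out),"rows");print("; ".join(out))
E
python3 - <<'E'
from plan import *
rows([(.25,.56,.28,160,1),(.46,.36,.30,150,1)])
E
```

```text
t 0.6 tcp [0.2179 0.6124 0.2226] rot [180.     0.   160.42] F [0.2 0.1 0.1] w 0.0869
9 rows
-0.024 -0.019 -0.029 0.2 1; -0.048 -0.039 -0.057 0.4 1; -0.086 -0.055 -0.060 1.8 1; -0.123 -0.072 -0.063 3.3 1; -0.161 -0.089 -0.066 4.7 1; -0.199 -0.106 -0.069 6.1 1; -0.237 -0.123 -0.072 7.6 1; -0.275 -0.140 -0.075 9.0 1; -0.313 -0.157 -0.077 10.4 1
```

>>> drive_tool(moves="-0.024 -0.019 -0.029 0 1; -0.048 -0.039 -0.057 0 1; -0.09 -0.057 -0.06 2 1; -0.13 -0.075 -0.063 4 1; -0.17 -0.093 -0.066 6 1; -0.21 -0.11 -0.07 8 1; -0.25 -0.128 -0.073 10 1; -0.29 -0.146 -0.077 10 1")

```text
time_s: 1.4
tool_pos: [0.4432, 0.3763, 0.3]
tool_rot: [180.0, 0.0, 150.4]
force: [0.4, -0.3, 0.1]
grip_width: 0.0872
```

Run:
```python
from plan import *
rows([(.54,.05,.30,135,1),(.481,-.257,.28,131,1)],smax=.047)
```

```text
t 1.4 tcp [0.4432 0.3763 0.3   ] rot [1.7996e+02 1.0000e-02 1.5038e+02] F [ 0.4 -0.3  0.1] w 0.0872
15 rows
-0.031 -0.029 -0.000 1.9 1; -0.061 -0.059 -0.000 3.8 1; -0.092 -0.088 -0.000 5.8 1; -0.123 -0.118 -0.000 7.7 1; -0.153 -0.147 -0.000 9.6 1; -0.184 -0.177 -0.000 11.5 1; -0.215 -0.206 -0.000 13.5 1; -0.245 -0.236 -0.000 15.4 1; -0.260 -0.278 0.003 16.0 1; -0.274 -0.320 0.005 16.5 1; -0.288 -0.363 0.008 17.1 1; -0.303 -0.405 0.011 17.7 1; -0.317 -0.447 0.014 18.2 1; -0.331 -0.490 0.017 18.8 1; -0.346 -0.532 0.020 19.4 1
```

>>> drive_tool(moves="-0.031 -0.029 0 2 1; -0.062 -0.059 0 4 1; -0.092 -0.088 0 6 1; -0.123 -0.118 0 8 1; -0.153 -0.147 0 10 1; -0.184 -0.177 0 12 1; -0.215 -0.206 0 14 1; -0.245 -0.236 0 15.4 1")

```text
time_s: 2.2
tool_pos: [0.539, 0.0498, 0.2999]
tool_rot: [179.9, 0.0, 135.0]
force: [1.4, 0.3, 0.3]
grip_width: 0.0872
```

Run:
```python
from plan import *
rows([(.481,-.257,.25,131,1)],smax=.047)
```

```text
t 2.2 tcp [0.539  0.0498 0.2999] rot [1.7994e+02 1.0000e-02 1.3496e+02] F [1.4 0.3 0.3] w 0.0872
7 rows
-0.025 -0.037 0.007 0.6 1; -0.050 -0.074 0.014 1.1 1; -0.075 -0.111 0.021 1.7 1; -0.101 -0.147 0.028 2.3 1; -0.126 -0.184 0.036 2.8 1; -0.151 -0.221 0.043 3.4 1; -0.176 -0.258 0.050 4.0 1
```

>>> drive_tool(moves="-0.025 -0.037 0.007 0.6 1; -0.05 -0.074 0.014 1.2 1; -0.075 -0.111 0.021 1.8 1; -0.101 -0.147 0.028 2.4 1; -0.126 -0.184 0.036 3 1; -0.151 -0.221 0.043 3.5 1; -0.176 -0.258 0.05 4 1; -0.176 -0.258 0.05 4 1")

```text
time_s: 3.0
tool_pos: [0.4772, -0.2629, 0.2493]
tool_rot: [-179.8, 0.1, 130.4]
force: [0.3, -0.3, -0.1]
grip_width: 0.0871
```

Run:
```python
from plan import *
from scipy.spatial.transform import Rotation as R
o=get_obs();p,d=read_camera("wrist");cv2.imwrite("pics/w1.png",p[...,::-1])
c=calibration("wrist");K=np.array(c["intrinsics"]);T=np.array(c["T_tool_cam"])
Rm=R.from_euler("xyz",o["tool_rot"],degrees=True).as_matrix()
v,u=np.mgrid[:384,:512]
P=np.stack([(u-K[0,2])/K[0,0]*d,-(v-K[1,2])/K[1,1]*d,-d,np.ones_like(d)],-1)@T.T
P=P[...,:3]@Rm.T+o["tool_pos"];z=P[...,2]
hsv=cv2.cvtColor(p,cv2.COLOR_RGB2HSV)
org=(d>0)&(hsv[...,0]<22)&(hsv[...,1]>150)&(z>.15)&(z<.185)
w=P[org][:,:2].astype(np.float32)*1000;print("wheel",cv2.minAreaRect(w),P[org][:,2].max())
pl=(d>0)&(z>.045)&(z<.06)&~org&(np.hypot(P[...,0]-.46,P[...,1]+.24)<.12)
pl=cv2.morphologyEx(pl.astype(np.uint8),cv2.MORPH_OPEN,np.ones((3,3)))>0
print("plate",cv2.minAreaRect(P[pl][:,:2].astype(np.float32)*1000))
for r in pinpoint("wrist","orange_wheel_top"):
    uv=np.array(r["uv"]).astype(int);print(uv,r["conf"],P[uv[1],uv[0]].round(4))
rows([(.480,-.258,.143,131,1)],smax=.02)
```

```text
wheel ((483.4054870605469, -256.7976989746094), (29.223844528198242, 80.87123107910156), 42.28473663330078) 0.17185968433289178
plate ((457.6108093261719, -226.68760681152344), (80.03486633300781, 119.8103256225586), 50.03889465332031)
[266 197] 0.66 [ 0.4851 -0.2558  0.1698]
t 3.1 tcp [ 0.4802 -0.2565  0.2495] rot [ 1.7998e+02 -2.0000e-02  1.3084e+02] F [-0.   1.4 -0.2] w 0.087
6 rows
-0.000 -0.000 0.018 -0.0 1; -0.000 -0.000 0.036 -0.1 1; -0.001 -0.001 0.053 -0.1 1; -0.001 -0.001 0.071 -0.1 1; -0.001 -0.001 0.089 -0.1 1; -0.001 -0.001 0.107 -0.2 1
```

View pics/w1.png

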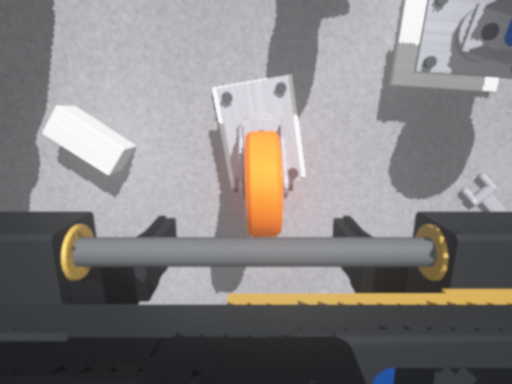

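The wrist view shows the orange wheel at about (263,185), midway between the fingers (160 and 350) and parallel to them. The wrist measurement gives plate -40.0° and wheel about -48°. I'll descend and grip.

>>> drive_tool(moves="-0.001 0.002 0.018 -0.5 1; -0.001 0.002 0.036 -1 1; -0.001 0.002 0.053 -1 1; -0.001 0.002 0.071 -1 1; -0.001 0.002 0.089 -1 1; -0.001 0.002 0.105 -1 1; -0.001 0.002 0.105 -1 1; -0.001 0.002 0.105 -1 1")

```text
time_s: 3.9
tool_pos: [0.4838, -0.2536, 0.1449]
tool_rot: [180.0, -0.0, 132.1]
force: [0.2, 0.1, -0.1]
grip_width: 0.087
```

>>> drive_tool(moves="0 0 0 0 -0.1; 0 0 0 0 -0.3; 0 0 0 0 -0.6; 0 0 0 0 -1; 0 0 0 0 -1; 0 0 0 0 -1; 0 0 0 0 -1; 0 0 0 0 -1", grip_force=20)

```text
time_s: 4.7
tool_pos: [0.4826, -0.2556, 0.1445]
tool_rot: [-179.9, 0.0, 132.0]
force: [-3.4, -4.1, 0.2]
grip_width: 0.0312
```

Run:
```python
from plan import *
from m import measure
o=get_obs();rows([(*o["tool_pos"],o["tool_rot"][2],-1)],obs=o)
measure("top");measure("side","pics/s2.png")
```

```text
t 4.7 tcp [ 0.4826 -0.2556  0.1445] rot [-1.7992e+02  2.0000e-02  1.3202e+02] F [-3.4 -4.1  0.2] w 0.0312
1 rows
0.000 0.000 0.000 -0.0 -1
top wheel n 193 mean [ 0.4642 -0.234 ] zmax 0.315 axis deg 95.3 minrect ((466.5763854980469, -233.23898315429688), (37.09324264526367, 34.528831481933594), 44.423545837402344)
plate n 680 z 0.0543 ((449.7077331542969, -223.09478759765625), (80.04937744140625, 104.01422119140625), 49.87565612792969)
side wheel n 165 mean [ 0.4566 -0.2533] zmax 0.233 axis deg 132.6 minrect ((453.7668151855469, -256.69781494140625), (74.74224090576172, 118.63811492919922), 83.8549575805664)
plate n 841 z 0.0533 ((453.2178649902344, -230.23239135742188), (79.77304077148438, 122.70449829101562), 47.48694610595703)
```

View pics/s2.png

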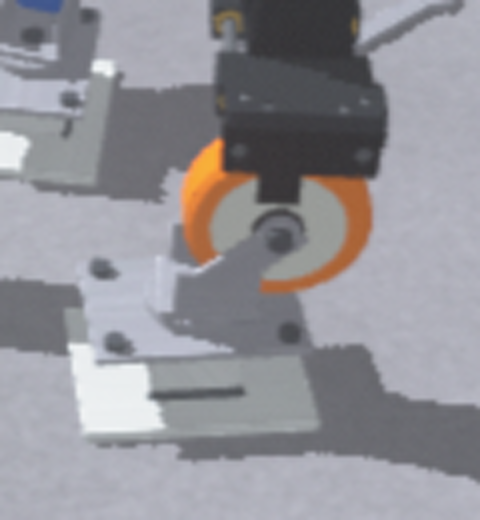

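The side crop shows the fingers gripping the wheel's flat side above the fork at about (280,195), with an opening of 31 mm. Next I swing anticlockwise about the pin (radius about 40 mm) from tool yaw 132° to 170°, which is +30°.

>>> drive_tool(moves="0 0.0017 0 -2.4 -1; 0.0001 0.0033 0 -4.8 -1; 0.0003 0.005 0 -7.2 -1; 0.0006 0.0066 0 -9.6 -1; 0.0009 0.0082 0 -12 -1; 0.0012 0.0098 0 -14.4 -1; 0.0017 0.0114 0 -16.8 -1; 0.0022 0.0129 0 -19 -1")

```text
time_s: 5.6
tool_pos: [0.4898, -0.2461, 0.1445]
tool_rot: [-179.9, -0.1, 151.0]
force: [-3.5, -2.9, 1.5]
grip_width: 0.0303
```

>>> drive_tool(moves="0 0.0017 0 -2.4 -1; 0.0001 0.0033 0 -4.8 -1; 0.0003 0.005 0 -7.2 -1; 0.0006 0.0066 0 -9.6 -1; 0.0009 0.0082 0 -12 -1; 0.0012 0.0098 0 -14.4 -1; 0.0017 0.0114 0 -16.8 -1; 0.0022 0.0129 0 -19 -1")

```text
time_s: 6.4
tool_pos: [0.4937, -0.2345, 0.1445]
tool_rot: [-179.9, -0.1, 170.0]
force: [-3.4, -5.4, 1.1]
grip_width: 0.0301
```

>>> drive_tool(moves="0 0 0 0 -1; 0 0 0 0 -1; 0 0 0 0 -1; 0 0 0 0 -1; 0 0 0 0 -1; 0 0 0 0 -1; 0 0 0 0 -1; 0 0 0 0 -1")

```text
time_s: 7.2
tool_pos: [0.4937, -0.2343, 0.1445]
tool_rot: [-179.9, -0.1, 169.9]
force: [-3.8, -3.7, 1.4]
grip_width: 0.0297
```

Run:
```python
from plan import *
from m import measure
o=get_obs();rows([(*o["tool_pos"],o["tool_rot"][2],-1)],obs=o)
measure("top","pics/t3.png")
measure("side","pics/s3.png")
a=cv2.imread("pics/t3.png");b=cv2.imread("pics/s3.png")[:440];b=cv2.resize(b,(400,367));a=cv2.resize(a,(400,367));cv2.imwrite("pics/ts3.png",np.hstack([a,b]))
```

```text
t 7.2 tcp [ 0.4937 -0.2343  0.1445] rot [-1.7986e+02 -1.3000e-01  1.6995e+02] F [-3.8 -3.7  1.4] w 0.0297
1 rows
0.000 0.000 0.000 -0.0 -1
top wheel n 93 mean [ 0.4594 -0.2262] zmax 0.24 axis deg 85.2 minrect ((457.58392333984375, -220.50662231445312), (44.383853912353516, 15.191107749938965), 88.72706604003906)
plate n 631 z 0.0542 ((444.47930908203125, -218.66180419921875), (80.27430725097656, 89.86548614501953), 50.029380798339844)
side wheel n 336 mean [ 0.4735 -0.2346] zmax 0.175 axis deg 167.4 minrect ((486.20050048828125, -233.9559326171875), (30.852149963378906, 79.19795989990234), 81.99246978759766)
plate n 913 z 0.0533 ((454.2375183105469, -229.40013122558594), (83.25033569335938, 119.87633514404297), 49.78859329223633)
```

View pics/ts3.png

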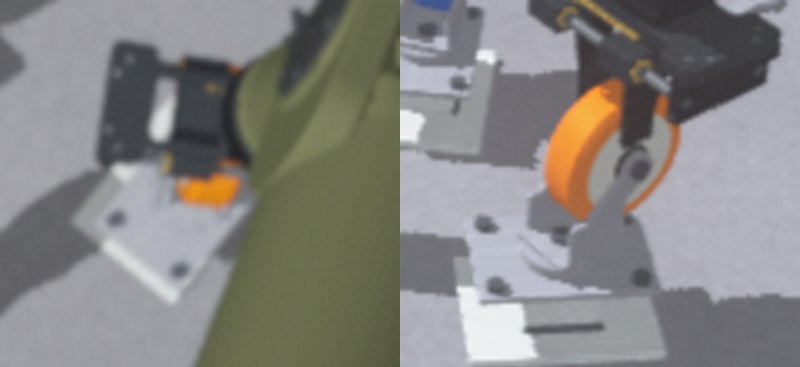

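The picture shows the wheel turned anticlockwise, with the grip still on it. The side view gives the wheel at about -10°, and the tool yaw of 170° agrees: +30°. I'll hold a little longer, then swing 60° clockwise.

>>> drive_tool(moves="0 0 0 0 -1; 0 0 0 0 -1; 0 0 0 0 -1; 0 0 0 0 -1; 0 0 0 0 -1; 0 0 0 0 -1; 0 0 0 0 -1; 0 0 0 0 -1")

```text
time_s: 8.1
tool_pos: [0.4937, -0.2343, 0.1445]
tool_rot: [-179.9, -0.1, 169.9]
force: [-3.9, -3.8, 1.6]
grip_width: 0.0302
```

>>> drive_tool(moves="0 -0.0017 0 2.5 -1; 0.0001 -0.0034 0 5 -1; 0.0003 -0.0052 0 7.5 -1; 0.0006 -0.0069 0 10 -1; 0.0009 -0.0085 0 12.5 -1; 0.0013 -0.0102 0 15 -1; 0.0018 -0.0119 0 17.5 -1; 0.0024 -0.0135 0 20 -1")

```text
time_s: 8.9
tool_pos: [0.4895, -0.2467, 0.1445]
tool_rot: [-179.9, -0.0, 149.9]
force: [-2.2, -3.3, 1.3]
grip_width: 0.0299
```

>>> drive_tool(moves="0 -0.0017 0 2.5 -1; 0.0001 -0.0034 0 5 -1; 0.0003 -0.0052 0 7.5 -1; 0.0006 -0.0069 0 10 -1; 0.0009 -0.0085 0 12.5 -1; 0.0013 -0.0102 0 15 -1; 0.0018 -0.0119 0 17.5 -1; 0.0024 -0.0135 0 20 -1")

```text
time_s: 9.7
tool_pos: [0.4814, -0.2568, 0.1445]
tool_rot: [-179.9, 0.0, 129.9]
force: [-1.7, -3.7, -1.2]
grip_width: 0.0299
```

>>> drive_tool(moves="0 -0.0017 0 2.5 -1; 0.0001 -0.0034 0 5 -1; 0.0003 -0.0052 0 7.5 -1; 0.0006 -0.0069 0 10 -1; 0.0009 -0.0085 0 12.5 -1; 0.0013 -0.0102 0 15 -1; 0.0018 -0.0119 0 17.5 -1; 0.0024 -0.0135 0 20 -1")

```text
time_s: 10.5
tool_pos: [0.4702, -0.2636, 0.1445]
tool_rot: [180.0, 0.1, 109.9]
force: [1.4, -3.4, -2.5]
grip_width: 0.0295
```

>>> drive_tool(moves="0 0 0 0 -1; 0 0 0 0 -1; 0 0 0 0 -1; 0 0 0 0 -1; 0 0 0 0 -1; 0 0 0 0 -1; 0 0 0 0 -1; 0 0 0 0 -1")

```text
time_s: 11.3
tool_pos: [0.4701, -0.2635, 0.1445]
tool_rot: [-180.0, 0.1, 110.0]
force: [0.2, -4.3, -2.4]
grip_width: 0.0301
```

Run:
```python
from m import measure
measure("side")
```

```text
side wheel n 236 mean [ 0.4719 -0.2904] zmax 0.215 axis deg 119.0 minrect ((444.540283203125, -288.4876403808594), (78.62750244140625, 90.06348419189453), 44.62809753417969)
plate n 759 z 0.0532 ((455.41668701171875, -227.4219207763672), (85.57669067382812, 119.87490844726562), 50.25312805175781)
```

Tool yaw is 110°, or -30° from straight ahead, and the TCP bearing from the pin agrees at about -69°. I'll hold once more, then return 30° to straight ahead.

>>> drive_tool(moves="0 0 0 0 -1; 0 0 0 0 -1; 0 0 0 0 -1; 0 0 0 0 -1; 0 0 0 0 -1; 0 0 0 0 -1; 0 0 0 0 -1; 0 0 0 0 -1")

```text
time_s: 12.15
tool_pos: [0.4701, -0.2636, 0.1445]
tool_rot: [-180.0, 0.1, 110.0]
force: [0.7, -5.2, -3.1]
grip_width: 0.0297
```

>>> drive_tool(moves="0 0.0017 0 -2.5 -1; 0.0001 0.0034 0 -5 -1; 0.0003 0.0052 0 -7.5 -1; 0.0006 0.0069 0 -10 -1; 0.0009 0.0085 0 -12.5 -1; 0.0013 0.0102 0 -15 -1; 0.0018 0.0119 0 -17.5 -1; 0.0024 0.0135 0 -20 -1")

```text
time_s: 12.95
tool_pos: [0.4813, -0.2568, 0.1445]
tool_rot: [-179.9, 0.0, 130.1]
force: [-0.7, -4.8, -2.2]
grip_width: 0.0303
```

>>> drive_tool(moves="0 0.0017 0 -2.5 -1; 0.0001 0.0034 0 -5 -1; 0.0003 0.0052 0 -7.5 -1; 0.0006 0.0069 0 -10 -1; 0.0006 0.0069 0 -10 -1; 0.0006 0.0069 0 -10 -1; 0.0006 0.0069 0 -10 -1; 0.0006 0.0069 0 -10 -1")

```text
time_s: 13.75
tool_pos: [0.486, -0.252, 0.1445]
tool_rot: [-179.9, -0.0, 140.1]
force: [-1.8, -4.1, -1.3]
grip_width: 0.0301
```

Run:
```python
from m import measure
from plan import *
measure("side")
print(get_obs()["wrist_torque"])
```

```text
side wheel n 226 mean [ 0.4612 -0.2458] zmax 0.24 axis deg 137.4 minrect ((456.1453857421875, -255.21990966796875), (111.1300277709961, 75.44078063964844), 0.6811915636062622)
plate n 856 z 0.0533 ((453.5797424316406, -229.79476928710938), (80.88404846191406, 120.61637878417969), 48.67311096191406)
[-1.06580873  0.26701832  0.2541668 ]
```

Before releasing I relieve the residual side load of about 4 N by about 1.5 mm, then open and rise.

>>> drive_tool(moves="0 -0.0007 0 0 -1; 0 -0.0015 0 0 -1; 0 -0.0015 0 0 -1; 0 -0.0015 0 0 -0.2; 0 -0.0015 0 0 0; 0 -0.0015 0 0 0.3; 0 -0.0015 0 0 0.7; 0 -0.0015 0 0 1")

```text
time_s: 14.6
tool_pos: [0.486, -0.2514, 0.1446]
tool_rot: [180.0, -0.0, 140.0]
force: [0.5, -0.1, -0.6]
grip_width: 0.0591
```

>>> drive_tool(moves="0 0 0 0 1; 0 0 0 0 1; 0 0 0 0 1; 0 0 -0.02 0 1; 0 0 -0.04 0 1; 0 0 -0.07 0 1; 0 0 -0.1 0 1; 0 0 -0.12 0 1")

```text
time_s: 15.4
tool_pos: [0.4863, -0.2523, 0.2668]
tool_rot: [179.9, 0.1, 140.0]
force: [0.8, 0.4, -0.5]
grip_width: 0.0875
```

>>> drive_tool(moves="0.03 0.02 -0.01 0 1; 0.06 0.05 -0.02 0 1; 0.08 0.09 -0.02 0 1; 0.1 0.13 -0.02 0 1; 0.12 0.17 -0.02 0 1; 0.14 0.21 -0.02 0 1; 0.15 0.25 -0.02 0 1; 0.15 0.25 -0.02 0 1")

```text
time_s: 16.2
tool_pos: [0.5324, 0.0435, 0.2837]
tool_rot: [179.9, -0.1, 140.6]
force: [-0.2, -0.5, -0.2]
grip_width: 0.087
```

Run:
```python
from m import measure
from h import *
o=get_obs();print(o["time_s"],np.round(o["tool_pos"],3),o["force"].round(1) if hasattr(o["force"],"round") else o["force"])
measure("top","pics/t4.png");measure("side")
p,_=read_camera("top");cv2.imwrite("pics/t4f.png",p[...,::-1])
for c in("top","side"):
    read_camera(c)
    for n in("blue_wheel_top","black_wheel_top"):
        for r in pinpoint(c,n):print(c,n,np.round(r["uv"],1),round(r["conf"],2))
```

```text
16.2 [0.532 0.044 0.284] [-0.2 -0.5 -0.2]
top wheel n 520 mean [ 0.4854 -0.2509] zmax 0.177 axis deg 141.6 minrect ((486.9107666015625, -252.5016632080078), (29.120126724243164, 92.14094543457031), 51.28175354003906)
plate n 766 z 0.0542 ((453.3714904785156, -226.6116943359375), (80.38663482666016, 114.18383026123047), 49.78540802001953)
side wheel n 508 mean [ 0.4788 -0.2557] zmax 0.174 axis deg 138.0 minrect ((483.0024719238281, -255.52427673339844), (30.75690269470215, 89.90106964111328), 48.60255432128906)
plate n 869 z 0.0533 ((452.27783203125, -231.14227294921875), (82.91122436523438, 120.72010803222656), 49.3150634765625)
top black_wheel_top [145.8 158.7] 0.74
side blue_wheel_top [281.2 156.7] 0.9
side black_wheel_top [206.6 134.7] 0.77
```

View pics/t4f.png

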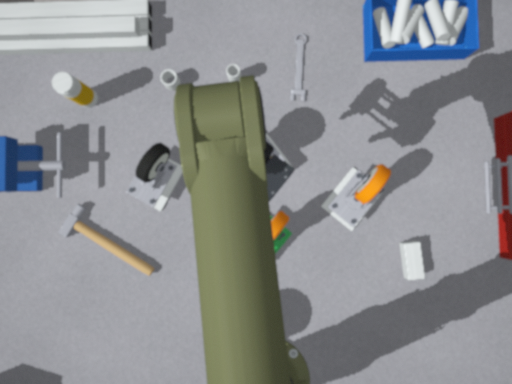

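The top view shows the orange wheel at (372,184), in line with its plate and clear of the gripper. Top and side angles average -40.1°, which matches the plate. Black has not moved. Blue is hidden by the arm in this view, but its side-view position is unchanged to within about 2 px. I'm handing it in.

```bash
python3 -c "
from cell import *
print(sign_off())"
```

```text
the job is handed in; nothing more can be done
None
```

I rocked the orange castor on the bare steel plate as asked, brought it back to straight ahead and let go, then handed the job in at about 17 s of the 42 s allowed. I left the orange-wheeled look-alike on the green plate alone.

- **Rocking:** I gripped the wheel by its flat sides with 20 N and turned it about its pin to +30°, holding there about 1.7 s. I then turned it to -30° and held for about 1.6 s.
- **Straight ahead:** After release, the top camera reads the wheel about 1.5° anticlockwise of straight ahead and the side camera about 1.5° clockwise. They average to straight ahead within about 1°.
- **Rock angles:** These come mainly from the tool's yaw (170° and 110°). At +30° the side camera agreed, reading the wheel at about -10°. At -30° the arm hid the wheel from the cameras, so I relied on the tool yaw and the gripper's position around the pin.
- **Other castors:** The black castor looks unmoved in both views. The arm hid the blue one in the last top view, but in the side view it is within about 2 px of where it started.
- **Forces:** Readings between moves stayed around 6 N or less, and the gripper was open and clear of everything at the end.

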